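# Slide the battery pack home in its charging bay and bar it in

## Task

Put the heavy battery pack on charge without picking anything up: push it with the fingers low down, near its feet, so that it slides upright between the rails of the charging bay until it is fully home against the bumpers and sprung contacts. Then push the steel retaining bar across behind it as far as it goes. Do not touch the pack's carrying handle, do not let the pack rock or tip, and leave the other things on the bench where they stand.

Things in the scene. Friction and masses are not known exactly. Their poses are not given: they have to be found in the camera images.
- pack: Loose battery pack, a grey upright box with a black lid: 88 mm along its x, 100 mm along its y, 112 mm high, about 1.5 kg, on 4 high-grip rubber feet (5 mm high, their outer edges 41 mm from the middle in x). Origin under its middle; its +x face carries the contacts and goes into the bay first. Slides at 9 to 18 N; pushed higher than about 40 mm above the bench it may tip.
- bay: Charging bay fixed to the bench. Origin: bench level, under the middle of a pack that is home; +x is the way in, so home = pack at x 0.5 mm, y 0, same yaw. Smooth rails 32 mm high, inner faces at y +-53 mm, x -56 to 55, throat +-52 at x -58; sloping lead-ins open out to y +-77 mm at x -150. Bumpers at x 44.5; housing 84 mm high, x 55 to 101, y +-68. Keeper post (50 mm high) at x -44, y -69.
- latch (a joint): Swing of the steel retaining bar about a vertical pivot on the bay (rad): 0 = closed across the mouth on the keeper, along bay -y, its inner face 4 mm behind a home pack; grows as it opens outward (clockwise from above), starts at 1.95 to 2.25. Bar 135 mm long from the pivot, 10 mm thick, lower edge 36 mm, upper edge 48 mm above the bench; stays where left, moves with about 1 N at its end.
- latch_knob (a point): Point on the axis of the upright black knob on the bar, 118 mm from the pivot, 66 mm above the bench; the knob is 16 mm across and stands 52 to 80 mm above the bench.
- latch_pivot (a point): Pivot of the retaining bar, in bay axes at x -53, y +70 mm, 42 mm above the bench; the pivot screw ends 54 mm above the bench.
- contacts (a joint): Travel of the two sprung brass contact pins at the back of the bay (m): 0 = out (tips at bay x 37 mm, 30 mm above the bench), about 0.007 with the pack home; up to 2.5 N, too weak to slide the pack back.
- pack_handle: Carrying handle, a black bar folded flat on the pack's lid (up to 125 mm above the bench, 68 mm long along pack y, at pack x -20 mm). Not to be touched. Origin on the middle of the lid.
- stain_eosin: Brown dropper bottle of stain, 32x34x86 mm, loose bystander; origin under its middle. Not part of the job.
- objective_can: Round black can with a white cap, 37 mm across, 64 mm high, loose bystander; origin under its middle.
- coverslip_box: Small pale blue square box, 27x27x14 mm, loose bystander; origin under its middle.
- spare_eyepiece: Black stepped eyepiece, 36 mm across, 43 mm high, loose bystander; origin under its middle.
- slide_pack: White and blue carton, 32x79x30 mm, loose bystander; origin under its middle.

How it is judged:
By the outcome, as a careful person would: the job done as asked, in the order asked, and still so for the second after the job is handed in, with the robot touching nothing.
It also fails if it takes over 72 s, if anything falls off the work surface, if the arm or the gripper's body presses on something with over 40 N, if the wrist force passes 120 N, or if a joint passes its speed limit or range.

## Robot

A 6-joint arm with a two-finger parallel gripper is mounted at the origin on a cart in front of the work surface, level with it; the furniture and walls round the work are solid. World frame = base frame: x ahead of the robot, y to its left, z up, the work surface at z = 0. Lengths are in mm, angles in rad, forces in N, time in s.
With the tool pointing down it reaches from about 350 to 775 mm from the base axis. Payload 5.5 kg.
Tool frame: the origin (TCP) lies between the finger pads; the fingertips stand arm.tcp_to_tips ahead of it and the grasp point (between the pads) lies 2 mm behind it (arm.tcp_to_tips is the distance from the TCP to the fingertips, in mm); z points along the fingers, y is the direction in which the jaws open and shut (so a half turn about z gives the same grasp; the last joint's range is limited). The gripper opens to 85 mm and grips with 20 to 120 N. Pads are 22 mm wide; open, the fingers measure 114 mm over their backs; the gripper's body (76 mm by 85 mm) begins 54 mm behind the grasp point. The pads swing forward as they close: fully open they stand 13 mm farther back than shut.
Start: joints at [1.175, 0.313, 0.046, 1.304, 0, 1.431], TCP at [145.509, 556.325, 248.323] pointing down, gripper open.
Joint ranges: [-2.76, 2.76], [-0.86, 1.69], [-1.03, 1.26], [-2.2, 2.34], [-1.47, 1.5], [-3.14, 3.14]. Speed limits (rad/s): [2.57, 2.57, 3.14, 3.14, 3.14, 3.14].

## Interface

Orientations are given as a rotation vector (axis times angle).
In Python, from plant import monitor, imaging, arm gives the robot as it stands.
- The arm moves only by the tool apply_moves, never from a script. Its argument "series" is a list of rows, each a list of 5 numbers: the opening, from -1 (shut) to 1 (fully open), then the shift along the world's x, y, z in mm, then the turn about the world's z in degrees. A call has 1 to 20 rows; each row is the pose to reach, as a shift and turn from the pose measured when the call began; what a row does not reach only later rows make up. A row lasts 1/10 s, in which the tool goes at most 50 mm and 8.59 degrees, less where a joint would pass 70% of its speed; a pose out of reach is approached as far as the arm can. A call with a gripper value outside its range is refused whole. The fingers move at their own pace and stop on an object; "squeeze" is the grip in N (left out, the last holds). Time passes only in rows, so rows that repeat a pose let the fingers close. It gives the time, the measured TCP pose, the force and the opening at its end, in the units of the state.
- monitor.state(): the state, without advancing time (a new reading comes with each control period).
- imaging.snapshot(name): name is "side" or "top"; returns a dict with "img" (480x640x3 uint8, red, green, blue), "z_map" (480x640 float32, mm along the optical axis (not along the pixel's ray), 0 where there is no reading), "intrinsics" (3x3 intrinsics, pixels), "eye" and "orientation" of the camera in the world. Camera axes: x right, y up, looking along -z (the intrinsics and any distortion apply to the point x, -y, -z); pixel columns grow to the right and rows downward; lengths in mm; the calibration is good to about 2 mm. A picture is of the moment at which its call begins.
- arm.sign_off(): hands the job in, once; it reports no verdict.
The state is a dict: "clock": time; "joint_positions": joint angles; "qvel": joint speeds; "joint_efforts": joint torques, N m; "ee_pos": TCP position; "eef_rot": TCP orientation; "wrist_force": force on the tool from outside, world axes, zero at the start; "wrist_torque": the same for the moment, N m; "gripper_width": finger opening in mm.
Only numpy, scipy, OpenCV 4.12 (cv2) and the standard library are available. Lean on these libraries where they do the work, as an engineer would, in place of code of your own. Each camera call takes 0.05 s, during which the arm holds its last target.

## Working session

There is one attempt and no reset: what is moved stays moved. The work goes in short steps, Python scripts to look and compute and a tool call to move; the robot and the scene stay as the last step left them, time stands still between calls to the robot, and variables do not carry over. Pictures are saved under pics/ and viewed, and the job is handed in when it is done.

Besides the shell and the picture viewer there is one more tool, called after "Emit:" by a JSON object that holds its "name" and its "arguments". apply_moves: Moves the arm, as the interface text tells. Its arguments: {"type":"object","properties":{"series":{"type":"array","items":{"type":"array","items":{"type":"number"}}},"squeeze":{"type":"number"}},"required":["series"]}

```bash
mkdir -p pics; ls; cat > h.py <<'E'
import numpy as np, cv2
from plant import monitor, imaging, arm
def snap(n,f):
    s=imaging.snapshot(n); cv2.imwrite('pics/'+f+'.png',s['img'][:,:,::-1]); np.savez('pics/'+f+'.npz',**s); return s
def R(s):
    o=np.array(s['orientation'],float)
    if o.shape==(3,3): return o
    return cv2.Rodrigues(o.reshape(3,1))[0]
def ray(s,u,v):
    K=s['intrinsics']; d=np.array([(u-K[0,2])/K[0,0],-(v-K[1,2])/K[1,1],-1.]); return R(s)@d
def onz(s,u,v,z):
    d=ray(s,u,v);e=np.array(s['eye']); return e+d*(z-e[2])/d[2]
def cloud(s):
    v,u=np.mgrid[0:480,0:640];K=s['intrinsics'];z=s['z_map']
    c=np.stack([(u-K[0,2])/K[0,0]*z,-(v-K[1,2])/K[1,1]*z,-z],-1)
    return c@R(s).T+np.array(s['eye'])
E
python3 - <<'E'
from h import *
for n in('top','side'):
    s=snap(n,n+'0'); print({k:v for k,v in s.items() if k not in('img','z_map')})
print(monitor.state(), arm.tcp_to_tips)
E
```

```text
pics
{'intrinsics': array([[536.36169217,   0.        , 313.40518447],
       [  0.        , 536.36169217, 243.81657319],
       [  0.        ,   0.        ,   1.        ]]), 'eye': array([ 364.26486875,  -33.27951715, 1280.93379627]), 'orientation': array([ 0.08468347, -0.09919053, -1.57742543])}
{'intrinsics': array([[581.20997282,   0.        , 313.45969122],
       [  0.        , 581.20997282, 239.56645503],
       [  0.        ,   0.        ,   1.        ]]), 'eye': array([  184.25673741, -1210.5002003 ,   659.94126864]), 'orientation': array([ 1.12803438, -0.13890094, -0.262916  ])}
{'clock': 0.1, 'joint_positions': array([ 1.17537337e+00,  3.13944799e-01,  4.51257589e-02,  1.30360433e+00,
       -3.61240464e-05,  1.43120047e+00]), 'qvel': array([ 0.00109304, -0.00309114,  0.00228392, -0.00130917, -0.00064863,
       -0.0009956 ]), 'joint_efforts': array([ 2.43984214e-03, -4.81727672e+01,  2.99242491e+01,  1.28049060e-02,
       -8.33319086e-05,  1.85212166e-07]), 'ee_pos': array([145.35694107, 555.89529545, 247.50048985]), 'eef_rot': array([-4.00706728e-01, -3.11553353e+00,  2.47954030e-03]), 'wrist_force': array([ 0.21986701, -0.05492681, -0.51705467]), 'wrist_torque': array([-0.01403336, -0.0299288 , -0.02864402]), 'gripper_width': 85.38317809578508} 17.0
```

View pics/top0.png

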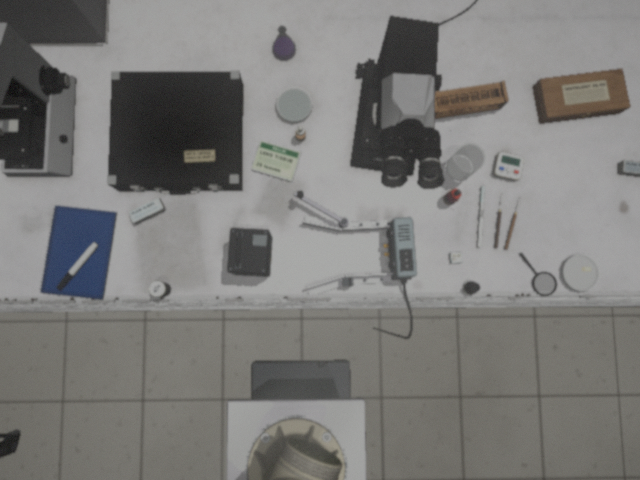

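View pics/side0.png

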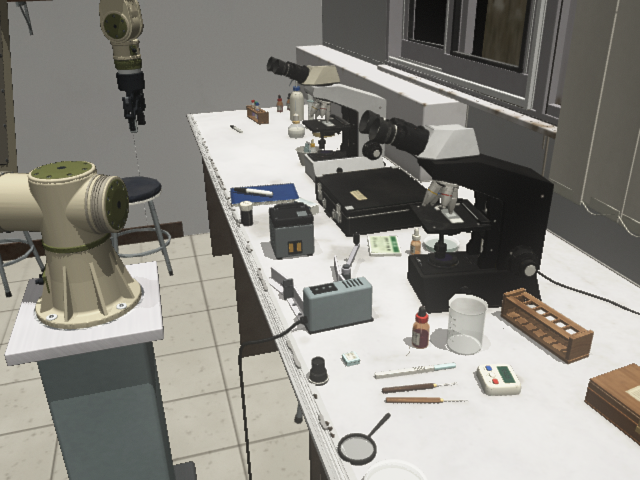

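The top view shows the pack at about (250,252), the bay housing at (402,248), and the bar running from its pivot near (343,223) to its knob near (297,195). The bay's way in points to image right, which is world -y. Next I'll zoom in and measure.

```bash
python3 - <<'E'
from h import *
s=np.load('pics/top0.npz'); c=cloud(s); 
im=s['img'][170:310,210:430]
cv2.imwrite('pics/z0.png',cv2.resize(im[:,:,::-1],None,fx=3.6,fy=3.6,interpolation=cv2.INTER_CUBIC))
for n in [(250,250),(237,240),(200,230),(330,250),(402,230),(390,250),(343,223),(320,210),(297,195),(320,228),(350,279)]:
    print(n,c[n[1],n[0]].round(1))
s=np.load('pics/side0.npz'); im=s['img'][190:350,220:420]
cv2.imwrite('pics/z1.png',cv2.resize(im[:,:,::-1],None,fx=3.7,fy=3.7,interpolation=cv2.INTER_CUBIC))
E
```

```text
(250, 250) [489.   94.2 111.9]
(237, 240) [509.7 121.1 125.2]
(200, 230) [550.4 226.9   0. ]
(330, 250) [ 4.994e+02 -8.550e+01  1.000e-01]
(402, 230) [ 534.9 -245.7   81.6]
(390, 250) [ 494.2 -223.9   38.7]
(343, 223) [ 556.1 -114.1   55.2]
(320, 210) [589.9 -61.6  39.3]
(297, 195) [619.   -8.5  73.4]
(320, 228) [552.5 -62.    3.3]
(350, 279) [ 426.8 -128.4   51.5]
```

View pics/z0.png

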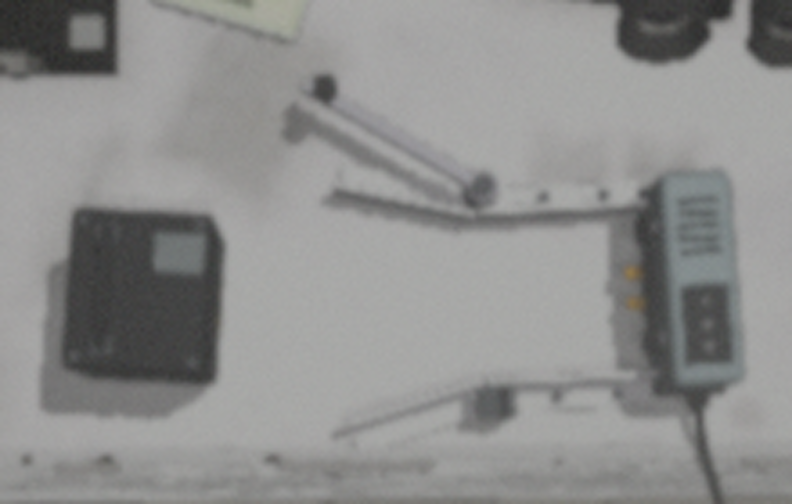

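View pics/z1.png

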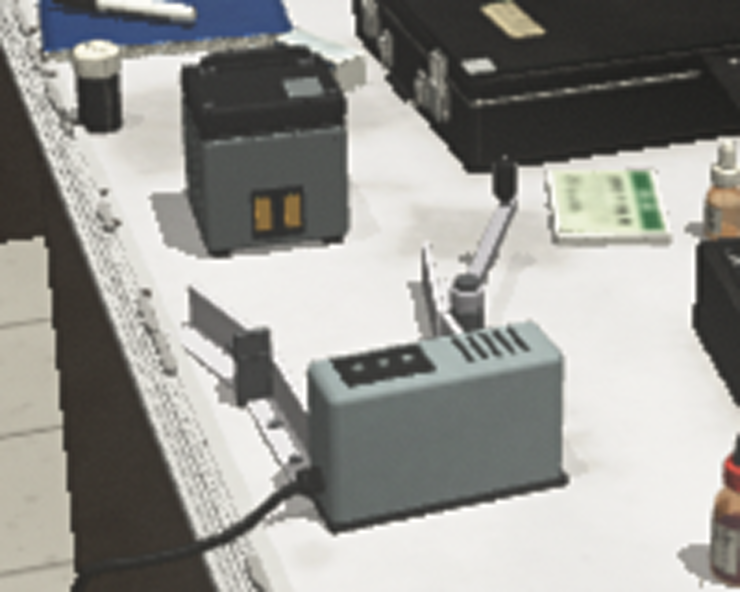

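```bash
cat >> h.py <<'E'
def rect(P):
    (cx,cy),(w,h),a=cv2.minAreaRect(P[:,:2].astype(np.float32)); return np.round([cx,cy,w,h,a],2)
def packpose(s,c=None):
    # lid mask at z 106..116
    c=cloud(s) if c is None else c
    m=(c[...,2]>104)&(c[...,2]<118)&(c[...,0]>380)&(c[...,0]<600)&(c[...,1]>-260)&(c[...,1]<220)&(s['img'].max(-1)<150)
    n,l,st,_=cv2.connectedComponentsWithStats(m.astype(np.uint8)); k=1+st[1:,4].argmax()
    v,u=np.nonzero(l==k); P=np.array([onz(s,a,b,112.) for a,b in zip(u,v)])
    return rect(P),np.median(c[l==k][:,2])
def knob(s):
    c=cloud(s); m=(c[...,2]>62)&(c[...,2]<90)&(c[...,0]>380)&(c[...,0]<700)&(c[...,1]<60)&(c[...,1]>-190)&(s['img'].max(-1)<110)
    v,u=np.nonzero(m); P=np.array([onz(s,a,b,80.) for a,b in zip(u,v)]); return P[:,:2].mean(0),len(P),c[m][:,2].mean(), np.ptp(P[:,:2],0)
E
python3 - <<'E'
from h import *
s=np.load('pics/top0.npz'); c=cloud(s)
print(packpose(s),knob(s))
m=(c[...,2]>76)&(c[...,2]<90)&(c[...,0]>400)&(c[...,0]<600)&(c[...,1]<-190)&(c[...,1]>-320)
v,u=np.nonzero(m);P=np.array([onz(s,a,b,83.) for a,b in zip(u,v)]);print('housing',rect(P),np.median(c[m][:,2]))
# rails z 24..36
m=(c[...,2]>22)&(c[...,2]<36)&(c[...,0]>370)&(c[...,0]<600)&(c[...,1]<60)&(c[...,1]>-215)
im=(m*255).astype(np.uint8)[180:310,280:410];cv2.imwrite('pics/rail.png',cv2.resize(im,None,fx=4,fy=4,interpolation=0))
v,u=np.nonzero(m)
for y0 in range(-215,20,10):
    q=c[m]; 
    k=(q[:,1]>=y0)&(q[:,1]<y0+10)
    print(y0,[q[k&w][:,0].min().round(1) if (k&w).any() else None for w in(q[:,0]>500,)],[q[k&w][:,0].max().round(1) if (k&w).any() else None for w in(q[:,0]<500,)],k.sum())
E
```

```text
(array([488.54,  98.34,  87.61,  99.76,  86.49]), np.float64(111.67556482801342)) (array([619.77677054, -76.72343464]), 180, np.float64(77.14021381212656), array([262.51005606, 247.91166228]))
housing [ 497.6  -249.45  135.35   46.74    2.6 ] 84.54626918182225
-215 [np.float64(502.2)] [np.float64(490.3)] 29
-205 [np.float64(548.7)] [np.float64(441.1)] 22
-195 [np.float64(549.3)] [np.float64(441.5)] 16
-185 [np.float64(547.6)] [np.float64(441.3)] 23
-175 [np.float64(547.8)] [np.float64(439.1)] 21
-165 [np.float64(547.3)] [np.float64(439.2)] 18
-155 [np.float64(546.4)] [np.float64(439.5)] 20
-145 [np.float64(546.3)] [np.float64(439.6)] 22
-135 [np.float64(545.7)] [np.float64(437.0)] 28
-125 [np.float64(545.2)] [np.float64(437.5)] 32
-115 [np.float64(544.3)] [np.float64(437.3)] 28
-105 [np.float64(545.0)] [np.float64(435.0)] 20
-95 [np.float64(547.7)] [np.float64(432.6)] 19
-85 [np.float64(550.5)] [np.float64(428.2)] 21
-75 [np.float64(552.8)] [np.float64(426.0)] 21
-65 [np.float64(553.5)] [np.float64(421.5)] 22
-55 [np.float64(556.8)] [np.float64(419.2)] 22
-45 [np.float64(559.2)] [np.float64(414.6)] 20
-35 [np.float64(561.4)] [np.float64(412.3)] 17
-25 [np.float64(562.8)] [None] 7
-15 [None] [None] 0
-5 [None] [None] 0
5 [None] [None] 0
15 [None] [None] 0
```

View pics/rail.png

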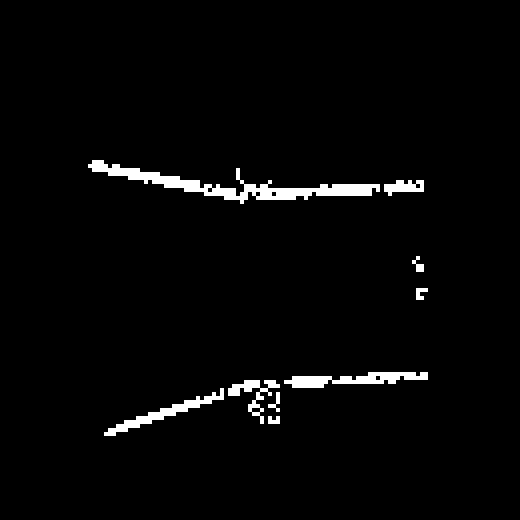

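Emit:
{"name": "apply_moves", "arguments": {"series": [[1,30,-30,0,-5],[1,65,-65,0,-10],[1,100,-100,0,-15],[1,135,-135,0,-22],[1,170,-170,0,-30],[1,205,-205,0,-38],[1,240,-240,0,-46],[1,275,-275,0,-54],[1,310,-305,0,-62],[1,335,-330,0,-70],[1,350,-342,0,-75],[1,350,-342,0,-75],[1,350,-342,0,-75],[1,350,-342,0,-75]]}}

```text
clock: 1.5
ee_pos: [494.4, 214.5, 247.3]
eef_rot: [-2.211, -2.229, 0.003]
wrist_force: [0.1, 1.1, 0.1]
gripper_width: 85.7
```

```bash
python3 - <<'E'
from h import *
s=snap('side','side1'); st=monitor.state(); print(st['clock'],st['ee_pos'],st['eef_rot'],st['joint_positions'])
p=st['ee_pos']; q=R(s).T@(p-s['eye']); K=s['intrinsics']; u=K[0,2]+K[0,0]*q[0]/-q[2]; v=K[1,2]-K[1,1]*q[1]/-q[2]; print(u,v)
u,v=int(u),int(v); im=s['img'][v-80:v+60,u-90:u+90]; cv2.imwrite('pics/z2.png',cv2.resize(im[:,:,::-1],None,fx=4,fy=4,interpolation=cv2.INTER_CUBIC))
c=cloud(s)-p
sub=c[v-100:v+60,u-90:u+90].reshape(-1,3); sub=sub[np.abs(sub[:,1])<50]
for z in range(-25,100,5):
    k=(sub[:,2]>=z)&(sub[:,2]<z+5)
    if k.any():
        xs=np.sort(sub[k][:,0]); ys=sub[k][:,1]; L=xs[xs<0];Rr=xs[xs>0]
        print(z,'x',L[[0,-1]].round(1) if len(L) else '',Rr[[0,-1]].round(1) if len(Rr) else '','ymin',ys.min().round(1))
E
```

```text
1.55 [494.37186273 214.64492881 247.40480352] [-2.21097717 -2.22932778  0.00227254] [ 2.60197922e-01  2.45009982e-01 -4.81555073e-02  1.27978684e+00
  8.18626787e-04  1.82272794e+00]
279.38182367446296 145.44179668178927
-10 x [-48. -48.] [45.8 45.8] ymin 2.2
-5 x [-48.6 -41.9] [43.9 50.1] ymin -13.8
0 x [-51.4 -42.6] [42.9 52.8] ymin -16.8
5 x [-55.1 -44.7] [41.9 55.5] ymin -13.8
10 x [-56.4 -44.3] [42.9 55.9] ymin -15.3
15 x [-55.9 -43.8] [42.2 58.3] ymin -12.6
20 x [-55.7 -43.8] [42.9 56.5] ymin -12.9
25 x [-55.7 -43.7] [41.9 56.2] ymin -15.1
30 x [-56.1 -42.6] [42.7 55.9] ymin -15.6
35 x [-59.7 -44.8] [42.9 62.8] ymin -13.3
40 x [-72.  -40.4] [40.5 73.5] ymin -15.9
45 x [-75. -37.] [37.6 75. ] ymin -20.5
50 x [-74.  -31.2] [32.6 72.4] ymin -19.7
55 x [-72.6  -1.9] [ 1.  73.6] ymin -26.2
60 x [-72.3  -0.4] [ 0.8 72. ] ymin -19.4
65 x [-71.7  -0.2] [ 1.7 70.7] ymin -23.7
70 x [-70.6  -0.1] [ 3.2 72.2] ymin -22.1
75 x [-69.6  -2.3] [ 0.4 69.8] ymin -24.3
80 x [-70.  -0.] [ 0.5 70.4] ymin -24.5
85 x [-68.9  -0.3] [ 0.7 69.8] ymin -23.9
90 x [-68.4  -0.1] [ 1.8 69.4] ymin -17.0
95 x [-67.4  -0. ] [ 1.8 66.9] ymin -17.7
```

View pics/z2.png

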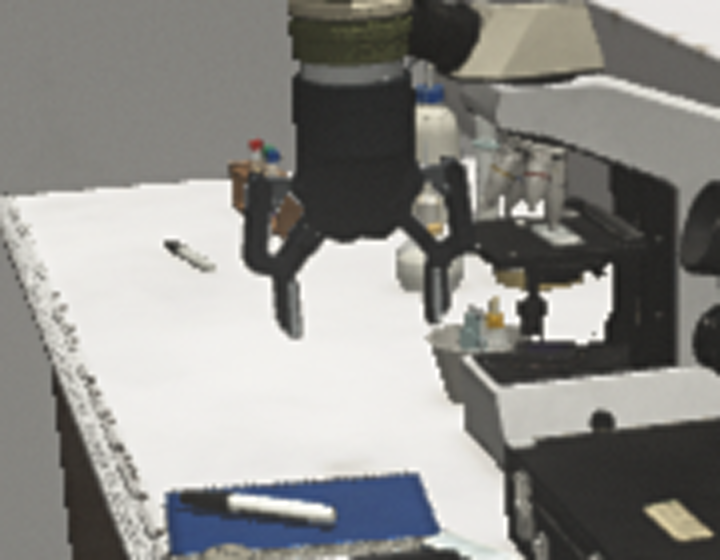

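Side view: the gripper is an 85 mm linkage type. With the tool vertical, its knuckles (±75 mm, about 50 mm above the tips) and its body would meet the pack above 45 mm, before the fingertips touch it. I want the tool leaning so that the tips lead. I'll test whether a pose past the reach limit, up high in free air, makes the arm lean.

Emit:
{"name": "apply_moves", "arguments": {"series": [[-1,0,0,40,8],[-1,0,0,80,16],[-1,0,0,120,24],[-1,0,0,160,32],[-1,0,0,200,40],[-1,0,0,240,48],[-1,0,0,280,56],[-1,0,0,320,64],[-1,0,0,360,72],[-1,0,0,400,80],[-1,0,0,440,88],[-1,0,0,480,96],[-1,0,0,520,104],[-1,0,0,560,104],[-1,0,0,600,104]]}}

```text
clock: 3.05
ee_pos: [449.9, 195.9, 615.6]
eef_rot: [-0.387, 3.064, 0.009]
wrist_force: [-0.3, 0.3, 0.7]
gripper_width: 0.4
```

```bash
python3 - <<'E'
from h import *
st=monitor.state(); M=cv2.Rodrigues(st['eef_rot'])[0]; print(st['clock'],st['ee_pos'],st['joint_positions'].round(3)); print(M.round(3))
E
```

```text
3.05 [449.87310199 195.9411127  615.56617293] [ 2.470e-01  4.440e-01  1.264e+00  2.337e+00 -1.000e-03 -4.000e-03]
[[-0.967 -0.249  0.052]
 [-0.248  0.969  0.012]
 [-0.053 -0.001 -0.999]]
```

Emit:
{"name": "apply_moves", "arguments": {"series": [[-1,0,0,50,0],[-1,0,0,100,0],[-1,0,0,150,0],[-1,0,0,200,0],[-1,0,0,250,0],[-1,0,0,300,0]]}}

```text
clock: 3.65
ee_pos: [429.9, 186.8, 642.4]
eef_rot: [-0.38, 3.008, 0.019]
wrist_force: [-0.1, 0.5, -0.0]
gripper_width: -0.0
```

```bash
cat >> h.py <<'E'
def rep():
    st=monitor.state(); M=cv2.Rodrigues(st['eef_rot'])[0]; print(st['clock'],st['ee_pos'].round(1),st['joint_positions'].round(3),'F',st['wrist_force'].round(1),'T',st['wrist_torque'].round(2)); print('ty',M[:,1].round(3),'tz',M[:,2].round(3),'tilt',np.degrees(np.arccos(-M[2,2])).round(1)); return st,M
E
python3 -c "
from h import *
rep()"
```

```text
3.65 [429.9 186.8 642.4] [ 0.238  0.387  1.263  2.337  0.    -0.013] F [-0.1  0.5 -0. ] T [0.   0.08 0.04]
ty [-0.248  0.969 -0.001] tz [ 0.107  0.026 -0.994] tilt 6.3
```

Emit:
{"name": "apply_moves", "arguments": {"series": [[-1,-30,-12,35,0],[-1,-60,-24,70,0],[-1,-90,-36,105,0],[-1,-120,-48,140,0],[-1,-150,-60,175,0],[-1,-180,-72,210,0]]}}

```text
clock: 4.25
ee_pos: [395.3, 178.6, 679.0]
eef_rot: [-0.369, 2.926, 0.025]
wrist_force: [0.5, 0.1, -0.2]
gripper_width: 0.1
```

```bash
python3 -c "
from h import *
rep()"
```

```text
4.25 [395.3 178.6 679. ] [ 0.242  0.305  1.263  2.337 -0.005 -0.009] F [ 0.5  0.1 -0.2] T [-0.02  0.12 -0.  ]
ty [-0.247  0.969 -0.007] tz [ 0.187  0.041 -0.981] tilt 11.0
```

Emit:
{"name": "apply_moves", "arguments": {"series": [[-1,-35,-14,35,0],[-1,-70,-28,70,0],[-1,-105,-42,105,0],[-1,-140,-56,140,0],[-1,-175,-70,175,0],[-1,-210,-84,210,0],[-1,-245,-98,245,0],[-1,-260,-104,280,0]]}}

```text
clock: 5.05
ee_pos: [354.7, 175.0, 712.7]
eef_rot: [-0.358, 2.844, 0.033]
wrist_force: [0.5, -0.5, -0.5]
gripper_width: 0.1
```

```bash
python3 -c "
from h import *
rep()"
```

```text
5.05 [354.7 175.  712.7] [ 0.266  0.222  1.263  2.337 -0.016  0.013] F [ 0.5 -0.5 -0.5] T [-0.11  0.18  0.06]
ty [-0.246  0.969 -0.012] tz [ 0.266  0.056 -0.962] tilt 15.8
```

Emit:
{"name": "apply_moves", "arguments": {"series": [[-1,-50,-20,50,0],[-1,-90,-36,90,0],[-1,-130,-52,130,0],[-1,-170,-68,170,0],[-1,-210,-84,210,0]]}}

```text
clock: 5.55
ee_pos: [312.8, 169.6, 742.4]
eef_rot: [-0.348, 2.764, 0.042]
wrist_force: [0.5, 0.8, -0.1]
gripper_width: 0.2
```

Emit:
{"name": "apply_moves", "arguments": {"series": [[-1,-50,-20,50,0],[-1,-90,-36,90,0],[-1,-130,-52,130,0],[-1,-170,-68,170,0],[-1,-210,-84,210,0]]}}

```text
clock: 6.05
ee_pos: [268.2, 164.9, 768.1]
eef_rot: [-0.339, 2.685, 0.055]
wrist_force: [0.6, -0.5, 0.0]
gripper_width: 0.4
```

```bash
python3 -c "
from h import *
rep()"
```

```text
6.05 [268.2 164.9 768.1] [ 0.344  0.065  1.264  2.337 -0.053  0.081] F [ 0.6 -0.5  0. ] T [-0.1   0.42  0.01]
ty [-0.246  0.969 -0.015] tz [ 0.413  0.091 -0.906] tilt 25.0
```

The lean is now 25°. Next I'll turn it toward the push direction and come down behind the pack, staying at height first.

Emit:
{"name": "apply_moves", "arguments": {"series": [[-0.06,20,5,-35,-7],[-0.06,40,10,-70,-14],[-0.06,60,15,-105,-21],[-0.06,80,20,-140,-28],[-0.06,100,25,-175,-35],[-0.06,120,30,-210,-43],[-0.06,140,36,-245,-51],[-0.06,160,42,-280,-59],[-0.06,180,48,-315,-67],[-0.06,195,53,-350,-75],[-0.06,208,58,-385,-83],[-0.06,216,61,-420,-91],[-0.06,222,64,-455,-99],[-0.06,225,65,-490,-107],[-0.06,225,65,-520,-107.7],[-0.06,225,65,-550,-107.7],[-0.06,225,65,-568,-107.7],[-0.06,225,65,-568,-107.7],[-0.06,225,65,-568,-107.7]]}}

```text
clock: 7.95
ee_pos: [492.8, 229.9, 199.4]
eef_rot: [2.047, 1.933, -0.471]
wrist_force: [0.6, 0.2, 0.7]
gripper_width: 40.3
```

```bash
python3 - <<'E'
from h import *
st,M=rep();print(st['gripper_width'])
s=snap('side','side2');snap('top','top2')
p=st['ee_pos']; c=cloud(s)
d=(c-p)@M  # tool frame
m=(np.linalg.norm(c-p,axis=-1)<130)
q=d[m]
for z in range(-100,30,6):
    k=(q[:,2]>=z)&(q[:,2]<z+6)
    if k.sum()>2: print('tz',z,'x',q[k][:,0].min().round(1),q[k][:,0].max().round(1),'y',q[k][:,1].min().round(1),q[k][:,1].max().round(1))
print('tool x axis',M[:,0])
im=s['img'][60:300,180:480];cv2.imwrite('pics/z3.png',cv2.resize(im[:,:,::-1],None,fx=2.5,fy=2.5))
E
```

```text
7.95 [492.8 229.9 199.4] [ 0.475  0.485  0.106  1.439 -0.365  2.149] F [0.6 0.2 0.7] T [ 0.33 -0.06 -0.02]
ty [ 0.998 -0.061 -0.016] tz [-0.041 -0.422 -0.906] tilt 25.1
40.27846992293195
tz -100 x -16.0 3.1 y -41.4 39.6
tz -94 x -21.0 5.2 y -50.3 54.3
tz -88 x -22.4 12.2 y -64.9 64.5
tz -82 x -24.0 13.6 y -66.2 67.8
tz -76 x -27.2 8.5 y -64.1 63.6
tz -70 x -19.7 15.1 y -63.7 63.3
tz -64 x -21.4 17.4 y -60.7 60.5
tz -58 x -23.2 18.5 y -58.1 58.5
tz -52 x -20.9 15.1 y -56.4 55.8
tz -46 x -16.5 13.7 y -53.7 55.3
tz -40 x -21.9 13.6 y -51.6 52.6
tz -34 x -16.0 15.7 y -50.7 48.5
tz -28 x -16.9 3.0 y -38.3 38.5
tz -22 x -17.0 13.5 y -33.3 31.7
tz -16 x -14.2 15.5 y -33.6 34.1
tz -10 x -14.6 -1.0 y -32.8 33.2
tz -4 x -10.6 3.7 y -33.9 32.9
tz 2 x -15.8 5.8 y -32.7 32.8
tz 8 x -18.7 13.7 y -30.4 30.1
tz 14 x -3.3 8.4 y -26.7 24.1
tool x axis [ 0.04798243  0.90465182 -0.42344159]
```

View pics/z3.png

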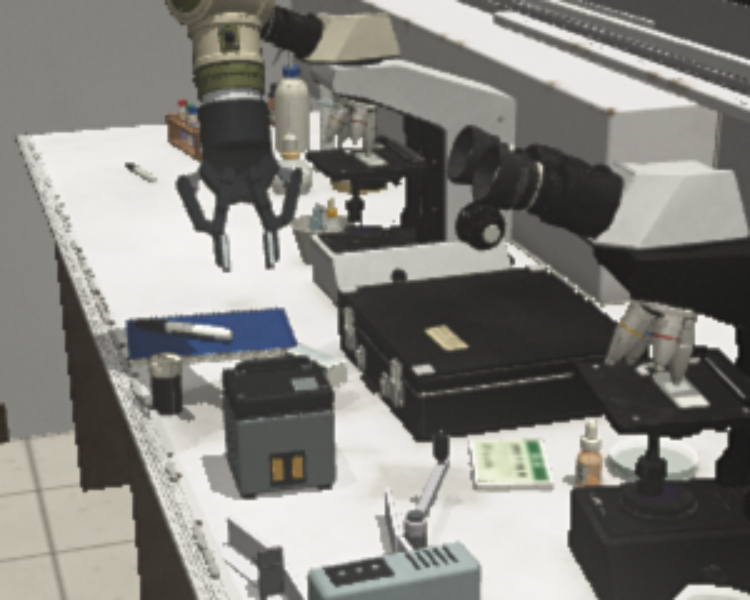

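Emit:
{"name": "apply_moves", "arguments": {"series": [[-0.06,0,-5,-40,0],[-0.06,0,-12,-80,0],[-0.06,0,-25,-120,0],[-0.06,0,-40,-150,0],[-0.06,0,-50,-165,0],[-0.06,0,-55,-175,0],[-0.06,0,-55,-175,0],[-0.06,0,-55,-175,0]]}}

```text
clock: 8.85
ee_pos: [494.8, 175.9, 27.2]
eef_rot: [2.048, 1.932, -0.463]
wrist_force: [-0.3, -0.5, 0.3]
gripper_width: 39.9
```

```bash
python3 - <<'E'
from h import *
st,M=rep()
s=snap('side','side3')
im=s['img'][120:300,200:400];cv2.imwrite('pics/z4.png',cv2.resize(im[:,:,::-1],None,fx=3.6,fy=3.3))
E
```

```text
8.85 [494.8 175.9  27.2] [ 0.391  0.567 -0.215  0.999 -0.384  2.061] F [-0.3 -0.5  0.3] T [ 0.43 -0.02  0.  ]
ty [ 0.998 -0.061 -0.011] tz [-0.036 -0.419 -0.907] tilt 24.9
```

View pics/z4.png

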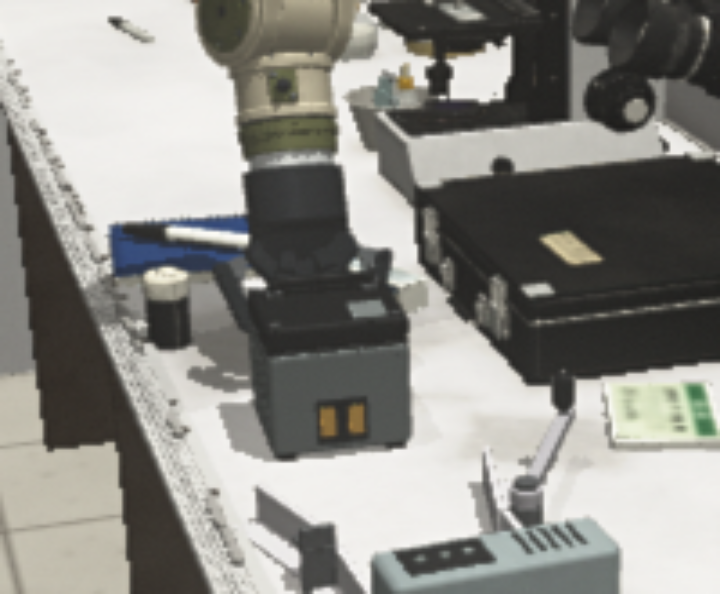

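Emit:
{"name": "apply_moves", "arguments": {"series": [[-0.06,-1,-5,-1,0],[-0.06,-1,-10,-2,0],[-0.06,-1,-13,-3,0],[-0.06,-1,-16,-3,0],[-0.06,-1,-19,-3,0],[-0.06,-1,-22,-3,0],[-0.06,-2,-25,-3,0],[-0.06,-2,-28,-3,0],[-0.06,-2,-31,-3,0],[-0.06,-2,-34,-3,0]]}}

```text
clock: 9.9
ee_pos: [494.2, 145.3, 24.5]
eef_rot: [2.05, 1.936, -0.453]
wrist_force: [-0.5, 12.7, 2.0]
gripper_width: 40.1
```

```bash
cat >> h.py <<'E'
B0=np.array([494.06,-171.5]); psi=np.radians(-87.4)
def bay(p): 
    d=np.array(p[:2])-B0; c,s=np.cos(psi),np.sin(psi); return np.round([c*d[0]+s*d[1],-s*d[0]+c*d[1]],1)
def look(tag):
    st,M=rep(); s=snap('top','top'+tag); snap('side','side'+tag)
    r,zm=packpose(s); print('pack',r,zm,'bay xy',bay(r[:2]),'tcp bay',bay(st['ee_pos'])); return s
E
python3 - <<'E'
from h import *
look('4')
E
```

```text
9.9 [494.2 145.3  24.5] [ 0.339  0.536 -0.275  0.942 -0.388  2.003] F [-0.5 12.7  2. ] T [ 2.51  0.05 -0.16]
ty [ 0.998 -0.059 -0.009] tz [-0.032 -0.413 -0.91 ] tilt 24.5
pack [489.    84.93  87.91  99.56  86.49] 111.6711912557223 bay xy [-256.4    6.6] tcp bay [-316.5   14.5]
```

```bash
python3 - <<'E'
import numpy as np
a=np.radians(6.1);X=np.array([.0454,-.999]);Y=np.array([.999,.0454])
def P(t): 
    th=a*(1-t);return np.array([-256.4+126*t-60.4*np.cos(th), 6.6-126*a*(t-t*t/2)+60.4*np.sin(th)+1.5])
p0=P(0)
for t in np.linspace(1/16,1,16):
    d=P(t)-p0; print((d[0]*X+d[1]*Y).round(0), round(6.1*t,1))
E
```

```text
[-1. -8.] 0.4
[ -2. -16.] 0.8
[ -2. -24.] 1.1
[ -3. -32.] 1.5
[ -4. -39.] 1.9
[ -4. -47.] 2.3
[ -5. -55.] 2.7
[ -5. -63.] 3.0
[ -6. -71.] 3.4
[ -6. -79.] 3.8
[ -7. -87.] 4.2
[ -7. -95.] 4.6
[  -7. -102.] 5.0
[  -7. -110.] 5.3
[  -7. -118.] 5.7
[  -7. -126.] 6.1
```

Half of the arc first, then a check.

Emit:
{"name": "apply_moves", "arguments": {"series": [[-0.06,-0.5,-4,0,0.2],[-0.06,-1,-10,0,0.5],[-0.06,-2,-17,0,0.8],[-0.06,-2.5,-24,0,1.1],[-0.06,-3,-32,0,1.5],[-0.06,-4,-39,0,1.9],[-0.06,-4.5,-47,0,2.3],[-0.06,-5,-55,0,2.7],[-0.06,-5.5,-60,0,3.0],[-0.06,-5.5,-63,0,3.0]]}}

```text
clock: 11.0
ee_pos: [489.8, 84.2, 24.6]
eef_rot: [1.997, 1.987, -0.433]
wrist_force: [-0.2, 12.7, 1.3]
gripper_width: 39.8
```

```bash
python3 - <<'E'
from h import *
look('5')
E
```

```text
11.0 [489.8  84.2  24.6] [ 0.235  0.464 -0.397  0.822 -0.407  1.833] F [-0.2 12.7  1.3] T [ 2.47  0.09 -0.05]
ty [ 1.    -0.006 -0.006] tz [-0.008 -0.409 -0.913] tilt 24.1
pack [487.58  24.16  87.6   99.12  89.55] 111.56434833680146 bay xy [-195.8    2.4] tcp bay [-255.7    7.4]
```

Emit:
{"name": "apply_moves", "arguments": {"series": [[-0.06,0,-5,0,0],[-0.06,0,-12,0,0],[-0.06,0,-20,0,0],[-0.06,-0.5,-28,0,0.5],[-0.06,-1,-36,0,1],[-0.06,-1.5,-45,0,1.5],[-0.06,-2,-53,0,2],[-0.06,-2.2,-61,0,2.6],[-0.06,-2.4,-67,0,3],[-0.06,-2.4,-71,0,3.1]]}}

```text
clock: 12.1
ee_pos: [488.0, 15.3, 24.6]
eef_rot: [1.939, 2.04, -0.414]
wrist_force: [-0.5, 13.8, 3.1]
gripper_width: 40.2
```

```bash
python3 - <<'E'
from h import *
s=look('6')
im=s['img'][190:310,270:430];cv2.imwrite('pics/z6.png',cv2.resize(im[:,:,::-1],None,fx=5,fy=5,interpolation=cv2.INTER_CUBIC))
E
```

```text
12.1 [488.   15.3  24.6] [ 0.101  0.398 -0.506  0.695 -0.415  1.627] F [-0.5 13.8  3.1] T [2.54 0.2  0.04]
ty [ 0.999  0.05  -0.005] tz [ 0.016 -0.404 -0.915] tilt 23.8
pack [489.3  -44.41  99.74  87.67   2.95] 111.5903892077257 bay xy [-127.2    1. ] tcp bay [-186.8    2.5]
```

View pics/z6.png

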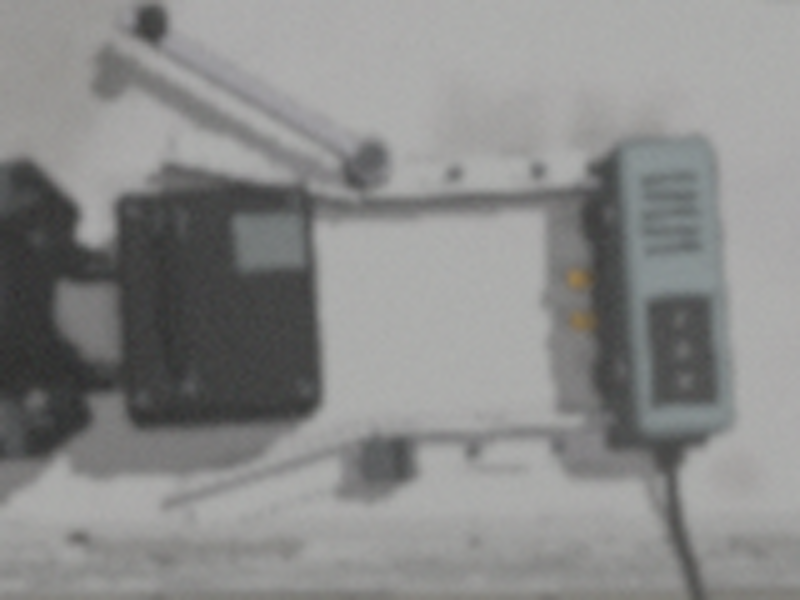

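Emit:
{"name": "apply_moves", "arguments": {"series": [[-0.06,1,-4,0,-0.8],[-0.06,2.2,-10,0,-1.8],[-0.06,2.4,-15,0,-1.9],[-0.06,2.5,-20,0,-1.9],[-0.06,2.6,-26,0,-1.9],[-0.06,2.4,-31,0,-1.5],[-0.06,2.1,-36,0,-1.1],[-0.06,1.9,-41,0,-0.7],[-0.06,1.7,-46,0,-0.4],[-0.06,1.7,-48,0,-0.4]]}}

```text
clock: 13.2
ee_pos: [490.2, -30.9, 24.5]
eef_rot: [1.947, 2.037, -0.409]
wrist_force: [-0.3, 13.8, 5.1]
gripper_width: 40.1
```

```bash
python3 - <<'E'
from h import *
s=look('7')
im=s['img'][190:310,270:430];cv2.imwrite('pics/z7.png',cv2.resize(im[:,:,::-1],None,fx=5,fy=5,interpolation=cv2.INTER_CUBIC))
E
```

```text
13.2 [490.2 -30.9  24.5] [ 0.004  0.376 -0.539  0.641 -0.411  1.527] F [-0.3 13.8  5.1] T [2.57 0.06 0.03]
ty [ 0.999  0.045 -0.003] tz [ 0.015 -0.399 -0.917] tilt 23.5
pack [491.29 -90.31  99.72  87.51   2.53] 111.64890460562333 bay xy [-81.2   0.9] tcp bay [-140.7    2.6]
```

View pics/z7.png

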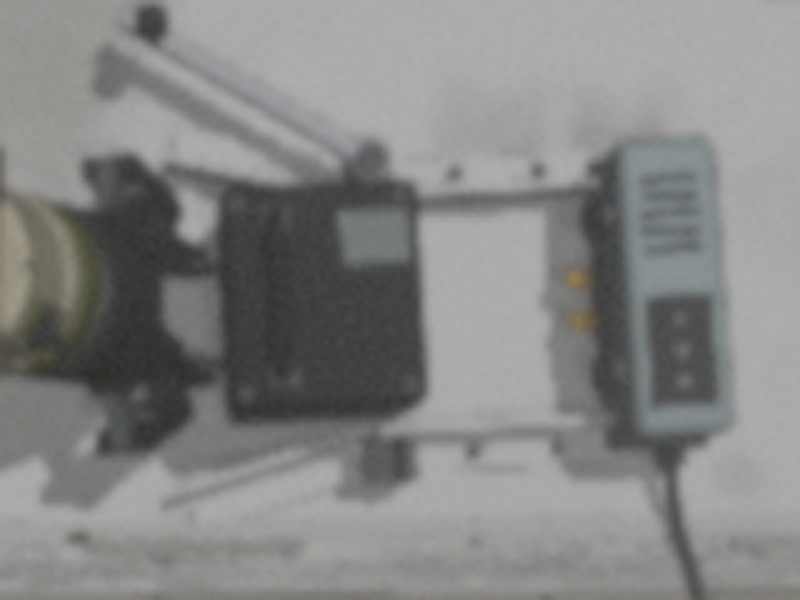

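Emit:
{"name": "apply_moves", "arguments": {"series": [[-0.06,0,-4,0,0],[-0.06,0.5,-11,0,0],[-0.06,1,-18,0,0],[-0.06,1,-25,0,0],[-0.06,1.5,-32,0,0],[-0.06,2,-39,0,0],[-0.06,2,-46,0,0],[-0.06,2.5,-53,0,0],[-0.06,2.5,-60,0,0],[-0.06,3,-66,0,0],[-0.06,3,-68,0,0]]}}

```text
clock: 14.4
ee_pos: [493.7, -96.6, 24.5]
eef_rot: [1.948, 2.042, -0.402]
wrist_force: [-0.8, 16.9, 7.7]
gripper_width: 40.2
```

```bash
python3 - <<'E'
from h import *
s=look('8')
im=s['img'][190:310,270:430];cv2.imwrite('pics/z8.png',cv2.resize(im[:,:,::-1],None,fx=5,fy=5,interpolation=cv2.INTER_CUBIC))
E
```

```text
14.4 [493.7 -96.6  24.5] [-0.134  0.358 -0.569  0.569 -0.399  1.375] F [-0.8 16.9  7.7] T [2.74 0.12 0.05]
ty [ 0.999  0.047 -0.002] tz [ 0.017 -0.394 -0.919] tilt 23.2
pack [ 494.9  -155.48   99.74   87.83    2.77] 111.64087303089264 bay xy [-16.    1.6] tcp bay [-74.9   3. ]
```

View pics/z8.png

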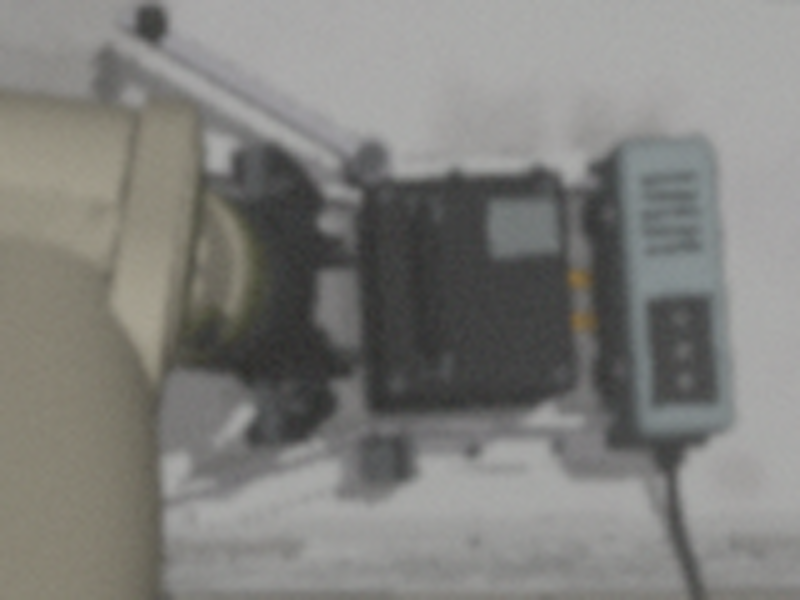

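Emit:
{"name": "apply_moves", "arguments": {"series": [[-0.06,0,-4,0,0],[-0.06,0.3,-8,0,0],[-0.06,0.5,-11,0,0],[-0.06,0.6,-14,0,0],[-0.06,0.7,-16,0,0],[-0.06,0.7,-16.5,0,0]]}}

```text
clock: 15.1
ee_pos: [494.6, -109.6, 24.6]
eef_rot: [1.948, 2.049, -0.393]
wrist_force: [-2.3, 20.4, 11.0]
gripper_width: 40.5
```

```bash
python3 - <<'E'
from h import *
s=look('9')
E
```

```text
15.1 [ 494.6 -109.6   24.6] [-0.164  0.354 -0.573  0.555 -0.388  1.338] F [-2.3 20.4 11. ] T [ 3.13  0.4  -0.12]
ty [ 0.999  0.051 -0.   ] tz [ 0.019 -0.387 -0.922] tilt 22.8
pack [ 495.91 -168.2    99.59   87.82    2.91] 111.82962922934598 bay xy [-3.2  2. ] tcp bay [-61.8   3.4]
```

Emit:
{"name": "apply_moves", "arguments": {"series": [[-0.06,0,-2,0,0],[-0.06,0,-4,0,0],[-0.06,0.2,-6,0,0],[-0.06,0.2,-7,0,0],[-0.06,0.2,-7,0,0]]}}

```text
clock: 15.7
ee_pos: [494.7, -112.7, 24.6]
eef_rot: [1.947, 2.057, -0.384]
wrist_force: [-2.1, 20.2, 12.4]
gripper_width: 40.1
```

```bash
python3 - <<'E'
from h import *
s=look('10')
E
```

```text
15.7 [ 494.7 -112.7   24.6] [-0.175  0.351 -0.575  0.551 -0.379  1.323] F [-2.1 20.2 12.4] T [ 3.05  0.43 -0.26]
ty [0.998 0.055 0.   ] tz [ 0.021 -0.38  -0.925] tilt 22.4
pack [ 496.12 -171.19   99.72   87.92    2.95] 111.5730476122717 bay xy [-0.2  2.1] tcp bay [-58.7   3.3]
```

Emit:
{"name": "apply_moves", "arguments": {"series": [[-0.06,0,-3,0,0],[-0.06,0,-5,0,0],[-0.06,0,-7,0,0],[-0.06,0,-8,0,0],[-0.06,0,-8,0,0]]}}

```text
clock: 16.3
ee_pos: [494.7, -114.1, 24.6]
eef_rot: [1.947, 2.071, -0.369]
wrist_force: [-3.6, 33.5, 19.8]
gripper_width: 39.7
```

```bash
python3 - <<'E'
from h import *
s=look('11')
E
```

```text
16.3 [ 494.7 -114.1   24.6] [-0.185  0.346 -0.577  0.549 -0.365  1.306] F [-3.6 33.5 19.8] T [ 5.02  0.91 -0.49]
ty [0.998 0.062 0.002] tz [ 0.025 -0.367 -0.93 ] tilt 21.6
pack [ 496.26 -172.18   99.54   87.97    2.95] 111.6941873120254 bay xy [0.8 2.2] tcp bay [-57.3   3.2]
```

Emit:
{"name": "apply_moves", "arguments": {"series": [[-0.06,0,-4,0,0],[-0.06,0,-8,0,0],[-0.06,0,-10,0,0],[-0.06,0,-10,0,0]]}}

```text
clock: 16.8
ee_pos: [494.6, -114.4, 24.8]
eef_rot: [1.947, 2.089, -0.347]
wrist_force: [-5.4, 49.0, 30.7]
gripper_width: 40.3
```

```bash
python3 - <<'E'
from h import *
s=look('12')
E
```

```text
16.8 [ 494.6 -114.4   24.8] [-0.197  0.34  -0.58   0.547 -0.343  1.285] F [-5.4 49.  30.7] T [ 7.03  1.33 -0.96]
ty [0.997 0.071 0.005] tz [ 0.029 -0.349 -0.937] tilt 20.5
pack [ 496.15 -172.36   99.84   87.65    2.8 ] 111.62911011661004 bay xy [1. 2.] tcp bay [-57.    3.1]
```

Emit:
{"name": "apply_moves", "arguments": {"series": [[-0.06,0,6,0,0],[-0.06,0,14,0,0],[-0.06,0,26,0,0],[-0.06,0,40,5,0],[-1,0,50,35,0],[-1,0,55,75,0],[-1,0,60,115,0],[-1,0,60,155,0],[-1,20,65,180,0],[-1,20,65,180,0]]}}

```text
clock: 17.9
ee_pos: [518.9, -49.8, 209.0]
eef_rot: [1.945, 2.082, -0.339]
wrist_force: [-0.0, -0.6, -0.3]
gripper_width: 0.1
```

```bash
python3 - <<'E'
from h import *
s=look('13')
for f in('top0','top13'):
    s=np.load(f'pics/{f}.npz'); c=cloud(s); ok=(c[...,0]>585)&(c[...,0]<660)&(c[...,1]>-50)&(c[...,1]<40)&(c[...,2]>62)&(c[...,2]<90)
    v,u=np.nonzero(ok); 
    if len(v):
        P=np.array([onz(s,a,b,78.) for a,b in zip(u,v)])[:,:2]; print(f,len(v),P.mean(0),np.ptp(P,0))
s=np.load('pics/top0.npz'); c=cloud(s); ok=(c[...,0]>540)&(c[...,0]<585)&(c[...,1]>-135)&(c[...,1]<-95)&(c[...,2]>49)&(c[...,2]<62)
P=c[ok];print('pivot',len(P),P.mean(0),np.ptp(P,axis=0))
s=np.load('pics/top13.npz');im=s['img'][170:310,240:430];cv2.imwrite('pics/z13.png',cv2.resize(im[:,:,::-1],None,fx=4.2,fy=4.2,interpolation=cv2.INTER_CUBIC))
E
```

```text
17.9 [518.9 -49.8 209. ] [-0.06   0.199 -0.249  1.06  -0.355  1.431] F [-0.  -0.6 -0.3] T [ 0.25  0.01 -0.01]
ty [0.997 0.071 0.014] tz [ 0.038 -0.351 -0.936] tilt 20.7
pack [ 496.19 -172.19   99.72   87.94    2.88] 111.62863328687263 bay xy [0.8 2.1] tcp bay [-120.5   30.3]
top0 46 [621.12642633 -15.73322425] [16.3194442 13.7380725]
top13 26 [624.56359211 -14.97988988] [ 9.31955262 13.72518804]
pivot 66 [ 563.76808035 -113.1046331    52.32665304] [26.02733793 30.06266481  9.0314621 ]
```

View pics/z13.png

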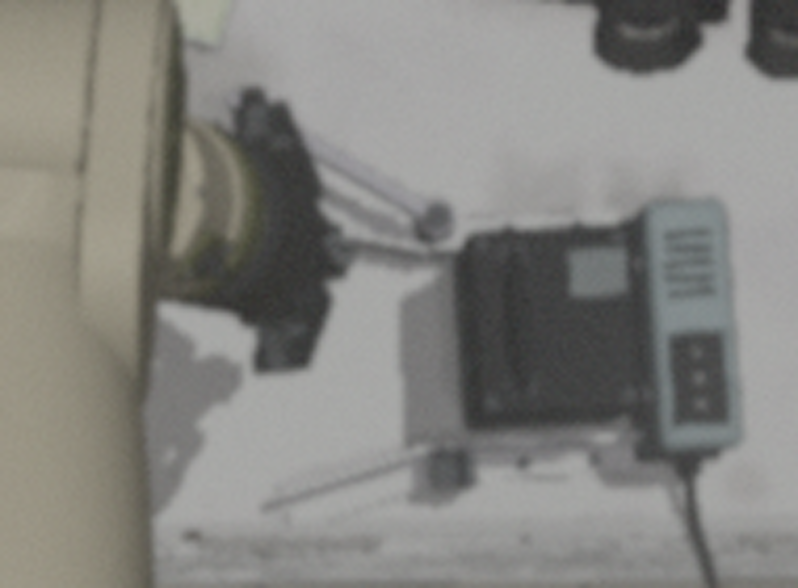

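View pics/side13.png

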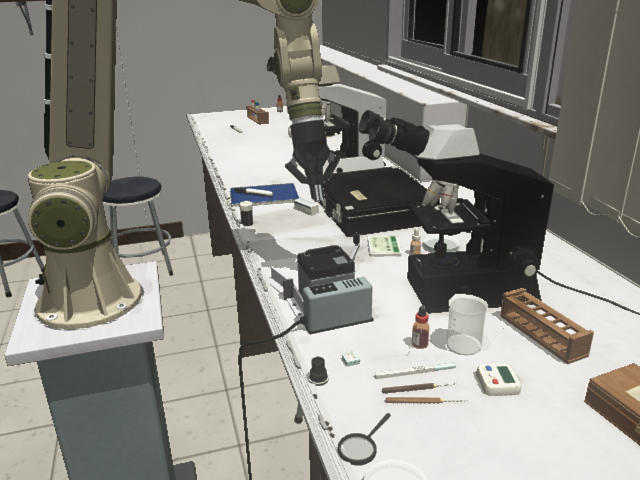

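Emit:
{"name": "apply_moves", "arguments": {"series": [[-1,30,5,0,0],[-1,65,11,0,0],[-1,100,17,0,0],[-1,125,21,0,0],[-1,134,23,-20,0],[-1,134,23,-50,0],[-1,134,23,-80,0],[-1,134,23,-110,0],[-1,134,23,-130,0],[-1,134,23,-136,0],[-1,134,23,-136,0]]}}

```text
clock: 19.1
ee_pos: [646.5, -26.9, 66.0]
eef_rot: [1.949, 2.091, -0.354]
wrist_force: [0.8, -0.4, 1.5]
gripper_width: -0.4
```

```bash
python3 - <<'E'
from h import *
rep(); s=snap('side','side14')
im=s['img'][190:330,270:470];cv2.imwrite('pics/z14.png',cv2.resize(im[:,:,::-1],None,fx=4,fy=4,interpolation=cv2.INTER_CUBIC))
E
```

```text
19.1 [646.5 -26.9  66. ] [-0.012  0.557 -0.089  0.895 -0.357  1.483] F [ 0.8 -0.4  1.5] T [0.28 0.01 0.02]
ty [ 0.998  0.07  -0.001] tz [ 0.024 -0.35  -0.936] tilt 20.5
```

View pics/z14.png

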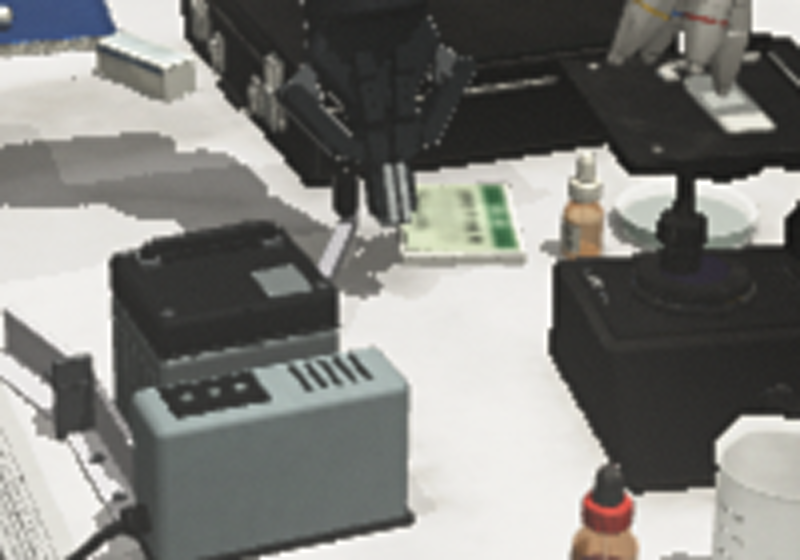

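```bash
python3 - <<'E'
import numpy as np
pv=np.array([562.5,-114]);hx,hy=14,11
def g(d):
    for gg in np.arange(10,40,.1):
        c=-d*gg; q=np.maximum(np.abs(c)-[hx,hy],0)
        if np.hypot(*q)>=8: return gg
cur=np.array([646.5,-26.9])
for a in list(range(59,186,7))+[182.6,186,189]:
    r=np.radians(a);d=np.array([-np.sin(r),np.cos(r)])
    T=pv+118*np.array([np.cos(r),np.sin(r)])-d*g(d)+[-.3,3.7]; print(a,(T-cur).round(0),round(g(d),1))
E
```

```text
59 [-2.  5.] 25.4
66 [-14.  15.] 24.1
73 [-28.  23.] 23.1
80 [-42.  29.] 22.4
87 [-56.  33.] 22.1
94 [-70.  36.] 22.1
101 [-85.  37.] 22.5
108 [-99.  36.] 23.2
115 [-112.   34.] 24.3
122 [-125.   30.] 25.5
129 [-139.   25.] 25.8
136 [-152.   17.] 25.3
143 [-164.    7.] 23.8
150 [-175.   -5.] 22.0
157 [-185.  -18.] 20.7
164 [-192.  -32.] 19.8
171 [-198.  -46.] 19.3
178 [-202.  -60.] 19.1
185 [-204.  -75.] 19.1
182.6 [-203.  -70.] 19.1
186 [-204.  -77.] 19.2
189 [-204.  -83.] 19.3
```

Emit:
{"name": "apply_moves", "arguments": {"series": [[-1,0,2,6,0],[-1,-2,5,7,0],[-1,-8,10,7,0],[-1,-14,15,7,0],[-1,-21,19,7,0],[-1,-28,23,7,0],[-1,-35,26,7,0],[-1,-42,29,7,0],[-1,-49,31,7,0],[-1,-56,33,7,0],[-1,-63,35,7,0],[-1,-70,36,7,0],[-1,-77,37,7,0],[-1,-85,37,7,0],[-1,-92,37,7,0],[-1,-99,36,7,0],[-1,-106,35,7,0],[-1,-112,34,7,0],[-1,-112,34,7,0]]}}

```text
clock: 21.05
ee_pos: [534.6, 7.1, 74.5]
eef_rot: [1.949, 2.09, -0.352]
wrist_force: [0.5, 0.2, -0.0]
gripper_width: 0.1
```

```bash
python3 - <<'E'
from h import *
rep(); s=snap('side','side15')
im=s['img'][190:330,270:470];cv2.imwrite('pics/z15.png',cv2.resize(im[:,:,::-1],None,fx=4,fy=4,interpolation=cv2.INTER_CUBIC))
s=snap('top','top15')
E
```

```text
21.05 [534.6   7.1  74.5] [ 0.049  0.377 -0.363  0.822 -0.358  1.548] F [ 0.5  0.2 -0. ] T [0.34 0.05 0.03]
ty [0.998 0.07  0.001] tz [ 0.026 -0.35  -0.936] tilt 20.5
```

View pics/z15.png

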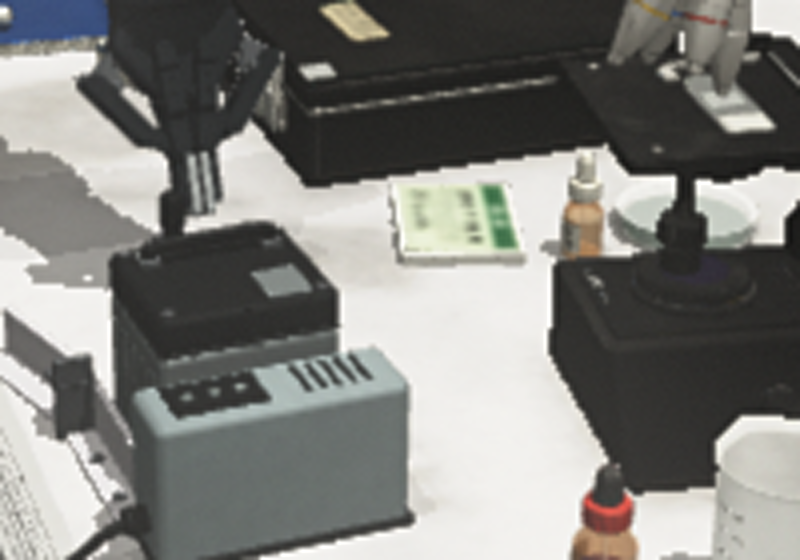

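Emit:
{"name": "apply_moves", "arguments": {"series": [[-1,-7,-2,0,0],[-1,-13,-4,0,0],[-1,-20,-6,0,0],[-1,-27,-9,0,0],[-1,-34,-13,0,0],[-1,-40,-17,0,0],[-1,-46,-22,0,0],[-1,-52,-27,0,0],[-1,-58,-33,0,0],[-1,-63,-39,0,0],[-1,-68,-45,0,0],[-1,-73,-52,0,0],[-1,-77,-59,0,0],[-1,-80,-66,0,0],[-1,-83,-73,0,0],[-1,-86,-80,0,0],[-1,-88,-87,0,0],[-1,-89,-92,0,0],[-1,-89,-92,0,0]]}}

```text
clock: 23.05
ee_pos: [446.3, -85.6, 74.6]
eef_rot: [1.949, 2.089, -0.351]
wrist_force: [0.2, -0.3, 0.5]
gripper_width: 0.3
```

```bash
python3 - <<'E'
from h import *
rep(); s=snap('side','side16')
im=s['img'][190:330,230:430];cv2.imwrite('pics/z16.png',cv2.resize(im[:,:,::-1],None,fx=4,fy=4,interpolation=cv2.INTER_CUBIC))
s=snap('top','top16');print(packpose(s))
im=s['img'][190:310,270:430];cv2.imwrite('pics/z16t.png',cv2.resize(im[:,:,::-1],None,fx=5,fy=5,interpolation=cv2.INTER_CUBIC))
E
```

```text
23.05 [446.3 -85.6  74.6] [-0.152  0.195 -0.627  0.665 -0.349  1.335] F [ 0.2 -0.3  0.5] T [0.33 0.08 0.03]
ty [0.998 0.069 0.002] tz [ 0.026 -0.35  -0.936] tilt 20.6
(array([ 496.18, -172.29,   99.79,   87.8 ,    2.77]), np.float64(111.7041994760931))
```

View pics/z16.png

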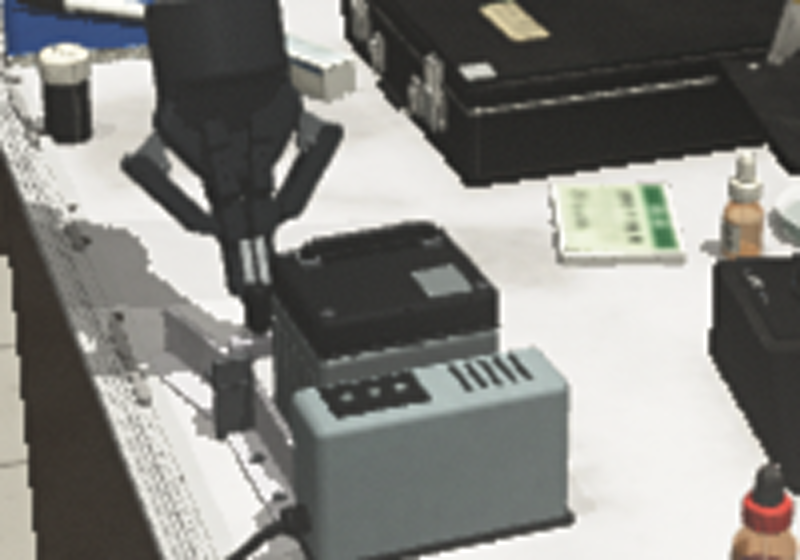

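View pics/z16t.png

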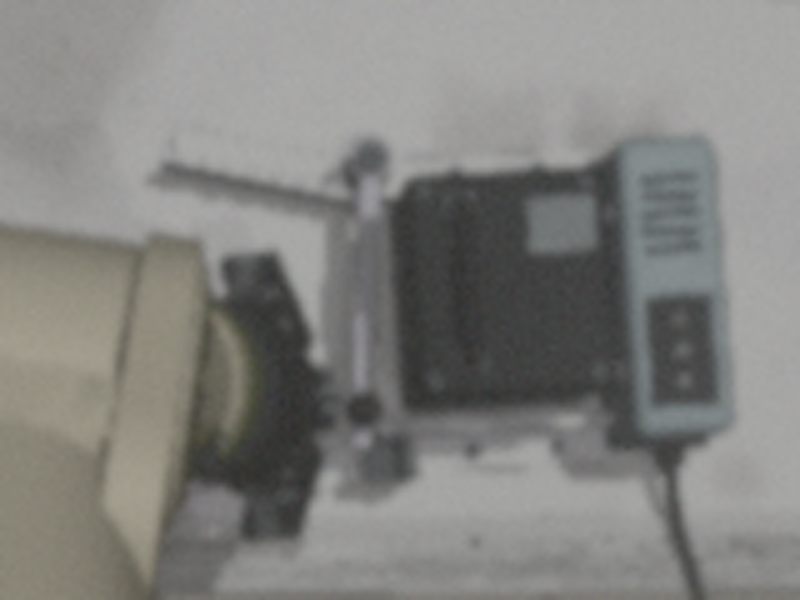

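The bar lies across the mouth. Its knob is near (365,408) in the zoom and the keeper near (385,460), so it is a few degrees short of closed. I'll push slowly until the force rises.

Emit:
{"name": "apply_moves", "arguments": {"series": [[-1,-1,-2,0,0],[-1,-1,-4,0,0],[-1,-1,-6,0,0],[-1,-1,-8,0,0],[-1,-1,-10,0,0],[-1,-1,-12,0,0],[-1,-1,-12,0,0]]}}

```text
clock: 23.85
ee_pos: [445.5, -97.3, 74.6]
eef_rot: [1.949, 2.089, -0.351]
wrist_force: [-0.9, -0.9, -0.1]
gripper_width: 0.3
```

Emit:
{"name": "apply_moves", "arguments": {"series": [[-1,0,-1.5,0,0],[-1,0,-3,0,0],[-1,0,-4.5,0,0],[-1,0,-6,0,0],[-1,0,-6,0,0]]}}

```text
clock: 24.35
ee_pos: [445.3, -99.3, 74.2]
eef_rot: [1.95, 2.098, -0.341]
wrist_force: [-2.6, 21.6, 10.0]
gripper_width: -0.1
```

```bash
python3 - <<'E'
from h import *
rep(); snap('side','side17')
s=snap('top','top17');print(packpose(s))
im=s['img'][190:310,270:430];cv2.imwrite('pics/z17t.png',cv2.resize(im[:,:,::-1],None,fx=5,fy=5,interpolation=cv2.INTER_CUBIC))
E
```

```text
24.35 [445.3 -99.3  74.2] [-0.19   0.188 -0.634  0.65  -0.336  1.291] F [-2.6 21.6 10. ] T [ 3.66  0.46 -0.12]
ty [0.997 0.073 0.003] tz [ 0.028 -0.341 -0.94 ] tilt 20.0
(array([ 496.29, -172.21,   99.67,   87.89,    2.88]), np.float64(111.73203476780805))
```

View pics/z17t.png

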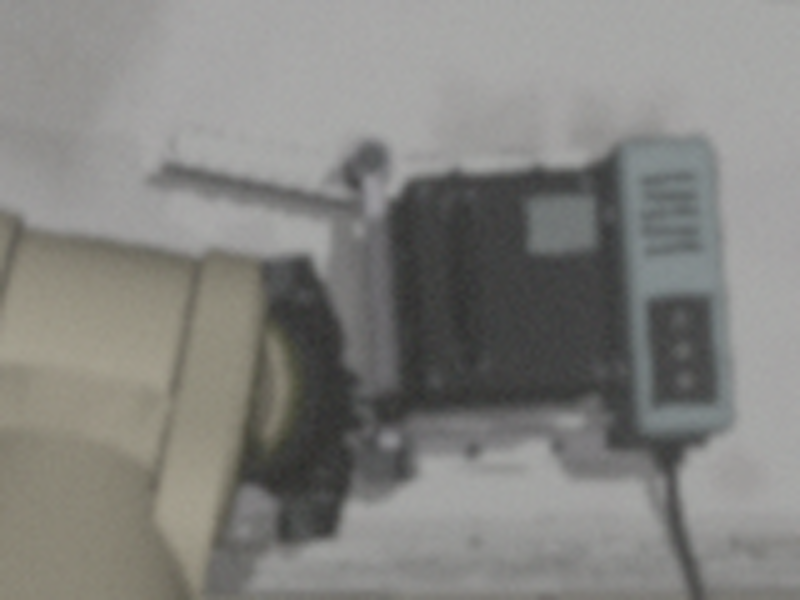

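The force rose to 22 N at the stop and the pack didn't move. Backing straight off, then up.

Emit:
{"name": "apply_moves", "arguments": {"series": [[-1,0,8,0,0],[-1,0,25,0,0],[-1,0,50,10,0],[-1,0,85,40,0],[-1,0,125,80,0],[-1,0,165,115,0],[-1,0,210,130,0],[-1,-10,255,140,0],[-1,-20,300,150,0],[-1,-20,320,150,0],[-1,-20,320,150,0]]}}

```text
clock: 25.55
ee_pos: [425.8, 223.6, 224.3]
eef_rot: [1.945, 2.101, -0.338]
wrist_force: [0.3, -0.8, 0.1]
gripper_width: 0.2
```

```bash
python3 - <<'E'
from h import *
s=look('18'); c=cloud(s)
ok=(c[...,0]>400)&(c[...,0]<480)&(c[...,1]>-150)&(c[...,1]<-80)&(c[...,2]>62)&(c[...,2]<90)
v,u=np.nonzero(ok);P=np.array([onz(s,a,b,78.) for a,b in zip(u,v)])[:,:2];print('knob',len(v),P.mean(0),np.ptp(P,axis=0))
ok=(c[...,0]>540)&(c[...,0]<585)&(c[...,1]>-135)&(c[...,1]<-95)&(c[...,2]>49)&(c[...,2]<62);Q=c[ok].mean(0);d=P.mean(0)-Q[:2];print('pivot',Q,'az',np.degrees(np.arctan2(d[1],d[0])),np.hypot(*d))
im=s['img'][190:310,270:430];a=cv2.resize(im[:,:,::-1],None,fx=5,fy=5,interpolation=cv2.INTER_CUBIC);cv2.imwrite('pics/z18t.png',a)
E
```

```text
25.55 [425.8 223.6 224.3] [ 0.502  0.273 -0.114  1.328 -0.319  2.019] F [ 0.3 -0.8  0.1] T [ 0.32  0.04 -0.01]
ty [0.997 0.078 0.004] tz [ 0.031 -0.341 -0.94 ] tilt 20.0
pack [ 496.13 -172.29   99.92   87.8     2.8 ] 111.69992602827733 bay xy [0.9 2. ] tcp bay [-397.8  -50.3]
knob 72 [ 450.20999641 -126.26611504] [42.79678562 36.00706572]
pivot [ 557.58110884 -116.71772966   52.76655935] az -174.91812270129833 107.79483962372413
```

View pics/z18t.png

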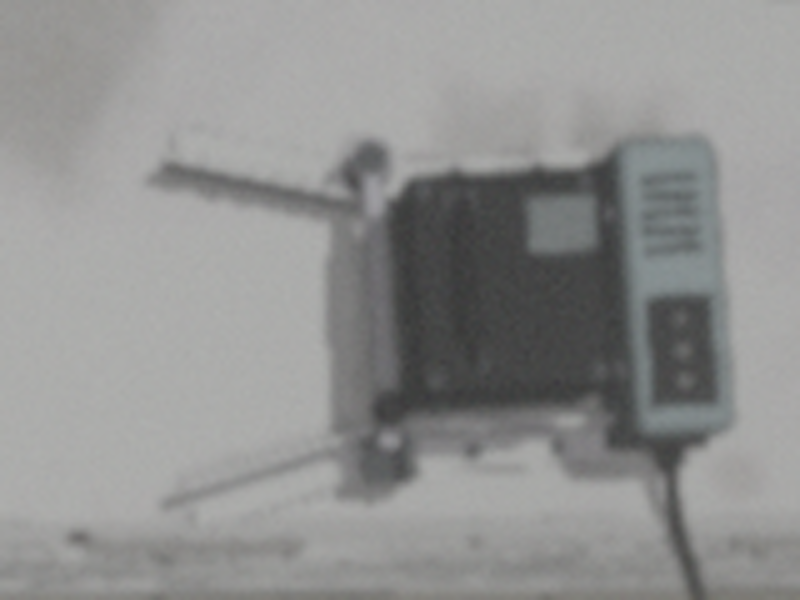

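View pics/side18.png

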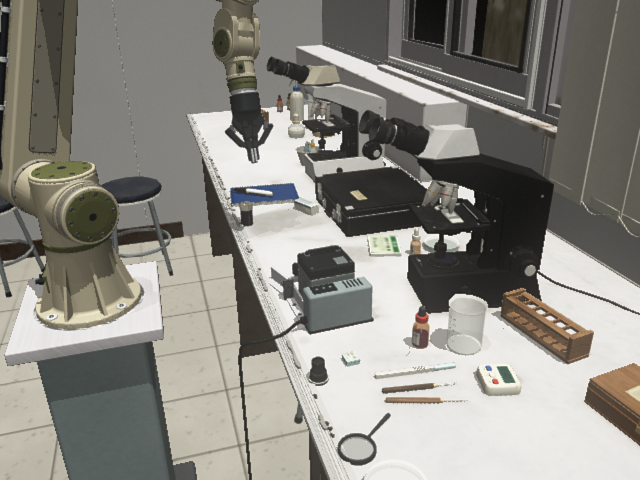

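```bash
python3 - <<'E'
from h import *
s=np.load('pics/top18.npz'); k=onz(s,347.4,271.4,80);p=onz(s,343.8,221.4,54);d=(k-p)[:2];print(k,p,np.degrees(np.arctan2(d[1],d[0]))%360,np.hypot(*d))
for a,b in(('top0','top18'),('side0','side18')):
    A=np.load(f'pics/{a}.npz')['img'].astype(int);Bm=np.load(f'pics/{b}.npz')['img'].astype(int)
    m=(cv2.blur(np.abs(A-Bm).max(-1).astype(np.uint8),(5,5))>25).astype(np.uint8); n,l,st,_=cv2.connectedComponentsWithStats(m); print(a,[list(map(int,x)) for x in st[1:] if x[4]>20])
E
```

```text
[ 442.40293547 -120.67359171   80.        ] [ 560.04324409 -116.13795253   54.        ] 182.2079534926193 117.72771226567735
top0 [[295, 190, 42, 30, 165], [0, 199, 188, 281, 15264], [289, 200, 46, 26, 281], [336, 223, 53, 55, 2467], [221, 226, 53, 61, 2814], [385, 231, 5, 6, 25], [5, 297, 12, 7, 41], [100, 306, 11, 4, 34], [0, 309, 112, 171, 12774], [257, 436, 16, 17, 158], [278, 452, 44, 28, 556], [326, 457, 5, 6, 23], [331, 456, 16, 24, 199]]
side0 [[0, 0, 79, 234, 13468], [99, 0, 48, 133, 3899], [211, 0, 64, 165, 5432], [47, 172, 83, 77, 3692], [239, 199, 14, 10, 105], [260, 200, 102, 100, 5153], [221, 204, 25, 29, 296], [61, 253, 44, 41, 1120], [114, 253, 9, 17, 58], [21, 283, 20, 21, 291]]
```

```bash
python3 - <<'E'
from h import *
o=[cv2.resize(np.load(f'pics/side{i}.npz')['img'][170:250,200:330,::-1],None,fx=3,fy=3) for i in(0,18)]
t=[cv2.resize(np.load(f'pics/top{i}.npz')['img'][190:310,120:250,::-1],None,fx=3,fy=3)[:330] for i in(0,18)]
cv2.imwrite('pics/cmp.png',np.vstack([np.hstack(o),np.hstack(t)]))
E
```

```text
(no output)
```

View pics/cmp.png

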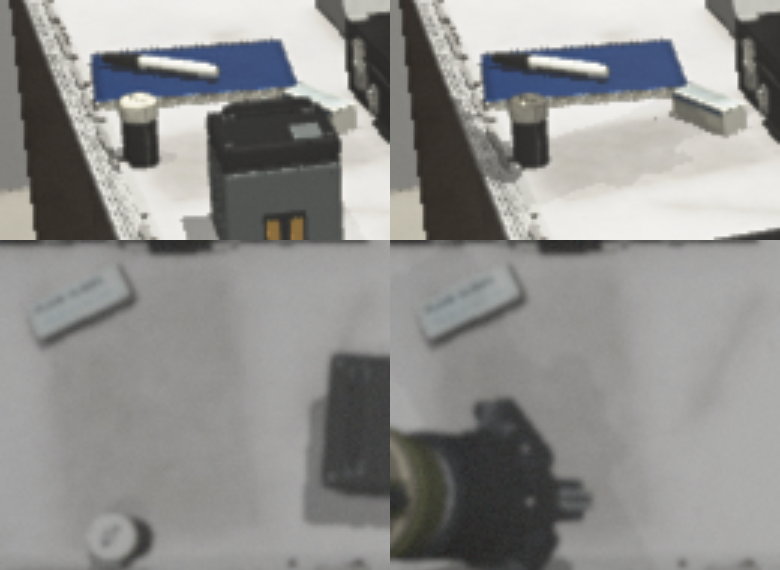

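The can hasn't moved; the difference is only the arm's shadow. The carton hasn't moved either. Handing in.

```bash
python3 -c "
from h import *
print(arm.sign_off())"
```

```text
the job is handed in; nothing more can be done
None
```

The pack is in the bay against the bumpers, the retaining bar is closed behind it, and I handed the job in at about 25.7 s of the 72 s.

**How it was done**
- **Lean:** With the tool vertical, the gripper's knuckles or body would have touched the pack higher than 40 mm. I leaned the tool about 25° by commanding poses just past the reach limit, up high in free air, then turned the lean toward the bay.
- **Pack:** Two fingertips about 15 mm above the bench pushed it along a gentle curve between the rails. I never touched the handle.
- **Bar:** I swung it shut by pushing its knob, then backed the arm well clear.

**Last checks**
- **Pack home:** At about 49 N of push it had stopped moving (0.2 mm over the last push). Afterwards it stayed in place to within 0.1 mm. Its yaw is within 0.3° of the bay's, and the lid height stayed within 0.3 mm, so I saw no rocking.
- **Bar closed:** The push force rose to 22 N at its stop. The camera puts the bar at 182.2°, against about 182.6° expected for closed.
- **Other things:** Before-and-after pictures show no bystander moved; the only differences near them were the arm and its shadow.

**What disagreed or was not measured**
- The pack reads 2 mm to one side of the bay's middle and 0.4 mm past home. I put that down to error in my estimate of the bay's position, since the pivot first measured 2 mm off the same way. The last picture put it closer to where I expected, so this isn't settled.
- A first automatic reading of the closed bar gave about 185°, because other points got mixed in. I replaced it with the knob and pivot pixels read by hand.
- I could not read the contact travel directly.

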